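# Pass a milled block through the height gauge with a push stick

### The arm

A 6-joint arm with a two-finger parallel gripper is mounted at the origin on a cart in front of the work surface, level with it; the furniture and walls round the work are solid. World frame = base frame: x ahead of the robot, y to its left, z up, the work surface at z = 0. Lengths are in m, angles in rad, forces in N, time in s.
With the tool pointing down it reaches from about 0.3 to 0.875 m from the base axis. Payload 6.4 kg.
Tool frame: the origin (TCP) lies where the fingers leave the gripper's body, on its centre line; the fingertips stand 73 mm ahead of it and the grasp point (between the pads) lies 54 mm ahead of it; z points along the fingers, y is the line along which they close (so a half turn about z gives the same grasp; the last joint's range is limited). The gripper opens to 85 mm and grips with 20 to 120 N. Pads are 22 mm wide; open, the fingers measure 114 mm over their backs; the gripper's body (76 mm by 85 mm) begins 54 mm behind the grasp point. The pads swing forward as they close: fully open they stand 13 mm farther back than shut.
Start: joints at [-1.556, 0.181, 1.607, -0, 1.354, -0.206], TCP at [0.126, -0.561, 0.304] pointing down, gripper open.
Joint ranges: [-2.99, 2.99], [-0.89, 2.07], [0.3, 2.58], [-1.14, 4.28], [0, 2.63], [-3.12, 3.12]. Speed limits (rad/s): [2.57, 2.57, 3.01, 3.14, 3.14, 3.14].

### API

Orientations are given as a unit quaternion [w, x, y, z].
In Python, from bench import ctrl gives the robot as it stands.
- The arm moves only by the tool carry_out, never from a script. Its argument "steps" is one flat list of numbers, 7 for each row, row after row: the shift along the tool's x, y, z in m, then the turn, a rotation vector about the tool's x, y, z in rad, then the opening, from 0 (shut) to 1 (fully open). In form: [dx, dy, dz, wx, wy, wz, claw, dx, dy, dz, wx, wy, wz, claw, ...]. A call has 1 to 20 rows; each row is the pose to reach, as a shift and turn from the pose commanded when the call began, along the tool's axes at that moment; what a row does not reach only later rows make up. A row lasts 1/10 s, in which the tool goes at most 50 mm and 8.59 degrees, less where a joint would pass 70% of its speed; a pose out of reach is approached as far as the arm can. A call with a gripper value outside its range is refused whole. The fingers move at their own pace and stop on an object; the grip force is fixed at half the most. Time passes only in rows, so rows that repeat a pose let the fingers close. It gives the time, the measured TCP pose, the force, the opening and the grip force at its end, in the units of the state.
- ctrl.get_obs(): the state, without advancing time (a new reading comes with each control period).
- ctrl.camera(name): name is "scene" or "top"; returns the picture (384x512x3 uint8, red, green, blue); there is no depth.
- ctrl.camera_params(name): a dict with "vertical_fov" (degrees; the focal length in pixels is half the picture's height over the tangent of half this angle, whatever the lens; pixels are square), "cx", "cy" (the principal point, pixels), "cam_to_world" (4x4, takes a point from camera to world coordinates). Camera axes: x right, y down, z forward; pixel columns grow to the right and rows downward; lengths in m; the calibration is good to about 2 mm. A picture is of the moment at which its call begins. camera_params takes no time and is no camera call.
- ctrl.hand_in(): hands the job in; it is judged then, once.
The state is a dict: "time_s": time; "q": joint angles; "dq": joint speeds; "joint_efforts": joint torques, N m; "eef_pos": TCP position; "eef_rot": TCP orientation; "wrist_force": force on the tool from outside, world axes, zero at the start; "torque": the same for the moment, N m; "opening": opening from 0.0 (shut) to 1.0 (fully open); "grasp_force": force on a finger pad.
Only numpy, scipy, OpenCV 4.12 (cv2) and the standard library are available. Lean on these libraries where they do the work, as an engineer would, in place of code of your own. Each camera call takes 0.05 s, during which the arm holds its last target. There are 200 camera calls.

### The job

Take the push stick by its upright wooden handle and use it to push the aluminium block along the lane of the height gauge, under the blue bridge and fully home against the end stop, without the gripper touching the block. Then draw the stick out and stand it back on its sole on the cart where you found it; leave the collet, bearing and nut alone.

Things in the scene. Friction and masses are not known exactly. Their poses are not given: they have to be found in the camera images.
- height_gauge: fixed height gauge: dark steel base plate 76 (x) x 395 (y) x 8 mm high with a straight lane along its +y axis. Origin on the cart surface, on the lane's centre line; z up; plate from y=-210 to +185 mm. Lane floor (plate top) z=8 mm. Open apron y=-210 to -20, flared mouth y=-20 to 5, then two guide rails 38 mm apart inside, 12 mm wide, tops at z=20, to y=165
- gauge_bridge (a point): point on the lane floor under the middle of the blue bridge (height_gauge frame 0, 75, 8 mm). The bridge spans the lane from y=50 to 100 mm, 62 mm wide over all; its underside is 27 mm above the lane floor, its top at z=44 (screw heads 47.5)
- gauge_stop (a point): point on the lane floor at the foot of the dark end stop's face (height_gauge frame 0, 165, 8 mm); the stop is 22 mm high above the floor, 62 mm wide
- push_stick: loose push stick, 120 g: orange flat bar 26 mm wide (x), 14 mm high, from y=-22 to its flat pushing end at y=+100 mm; upright pale wooden handle 20 mm thick (x), 36 mm long (y), top at z=95 mm. Origin on the sole (underside) below the middle of the handle; z up. It starts standing on its sole on the cart, on the near or far side of the gauge
- stick_grip (a point): point in the handle 72 mm above the sole, good for gripping across the 20 mm thickness
- stick_tip (a point): middle of the bar's flat pushing end (push_stick frame 0, 100, 7 mm)
- alu_block: loose milled aluminium block 32 (x) x 52 (y) x 24 mm high, origin at the centre of its underside, long axis y. It starts on the apron in front of the lane's mouth, a little skewed; home against the stop its origin is at y=139 mm in the height_gauge frame
- collet: bystander: grey collet standing on the cart, 39 mm across, 46 mm high, origin at the centre of its underside
- bearing: bystander: ball bearing lying flat, 42 mm across, 12 mm high, origin at the centre of its underside
- nut_black: bystander: black hexagon nut lying flat, 33 x 38 x 20 mm, origin at the centre of its underside
Mind the look-alikes: they are no part of the job. Of the things that look like the push_stick, take the one that is farthest to the robot's left at the start. Of the things that look like the alu_block, the larger one is meant.

How it is judged:
By the outcome, as a careful person would: the job done as asked, in the order asked, and still so for the second after the job is handed in, with the robot touching nothing.
It also fails if it takes over 54 s, if anything falls off the work surface, if the arm or the gripper's body presses on something with over 40 N, if the wrist force passes 120 N, or if a joint passes its speed limit or range.

## Working session

There is one attempt and no reset: what is moved stays moved. The work goes in short steps, Python scripts to look and compute and a tool call to move; the robot and the scene stay as the last step left them, time stands still between calls to the robot, and variables do not carry over. Pictures are saved under pics/ and viewed, at most 10 in all, crops included, and the job is handed in when it is done.

Besides the shell and the picture viewer there is one more tool, called after "Emit:" as name(argument=value, ...), one argument or row to a line, values as JSON. carry_out: Moves the arm, as the interface text tells. Its arguments: {"type":"object","properties":{"steps":{"type":"array"}},"required":["steps"]}

```bash
mkdir -p pics; python3 - <<'E'
from bench import ctrl
import cv2,json,numpy as np
for n in("scene","top"):
    cv2.imwrite(f"pics/{n}0.png",ctrl.camera(n)[:,:,::-1]); p=ctrl.camera_params(n); print(n,p)
o=ctrl.get_obs();print(o)
E
```

```text
scene {'vertical_fov': 49.98079084050797, 'cx': 258.0913697379247, 'cy': 185.4352224591932, 'cam_to_world': array([[-0.90031875, -0.23508199,  0.36628215,  0.23918837],
       [-0.43474433,  0.52554003, -0.73130366,  0.62014296],
       [-0.02057961, -0.81764548, -0.57535411,  0.59954579],
       [ 0.        ,  0.        ,  0.        ,  1.        ]])}
top {'vertical_fov': 49.757841577982624, 'cx': 255.85702357586175, 'cy': 194.25165224549616, 'cam_to_world': array([[ 0.01026216, -0.99310313,  0.1167941 ,  0.45028704],
       [-0.99991637, -0.01111091, -0.00661837, -0.03202384],
       [ 0.00787042, -0.11671642, -0.9931341 ,  0.97074309],
       [ 0.        ,  0.        ,  0.        ,  1.        ]])}
{'time_s': 0.1, 'q': array([-1.55629271e+00,  1.81431628e-01,  1.60788022e+00,  7.29396325e-06,
        1.35378266e+00, -2.06296542e-01]), 'dq': array([-0.00029976, -0.00279931, -0.00363702, -0.00017576, -0.00013325,
       -0.00112965]), 'joint_efforts': array([-3.37536731e-04, -4.45882308e+01, -3.52238917e+01, -2.44550920e-04,
        4.14325419e-03, -1.03670749e-05]), 'eef_pos': array([ 0.12594633, -0.56066094,  0.30310733]), 'eef_rot': array([-7.47138269e-04,  9.93911905e-01,  1.10175139e-01,  7.54456424e-05]), 'wrist_force': array([ 0.3497729 , -0.20942643, -0.10946817]), 'torque': array([-0.0169682 ,  0.00439533,  0.00359892]), 'grasp_force': 0.0, 'opening': 1.0017726383300227}
```

View pics/scene0.png

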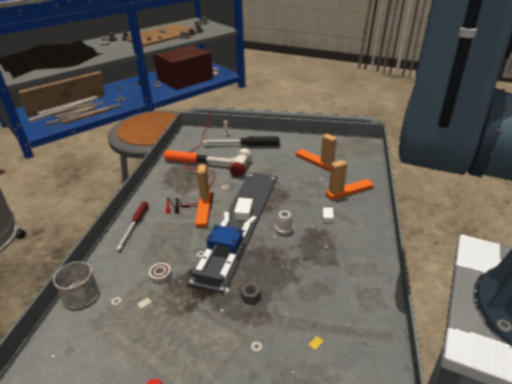

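View pics/top0.png

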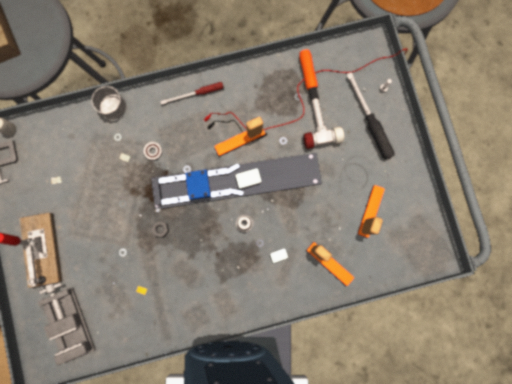

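The stick to use is at top (240,137), with its handle at (255,125). The gauge runs from about (320,168) to (157,193), and the block is at (248,178). I'll enlarge the view to measure.

```bash
python3 - <<'E'
import cv2
a=cv2.imread("pics/top0.png")[95:215,145:330]; cv2.imwrite("pics/c1.png",cv2.resize(a,None,fx=4.3,fy=4.3,interpolation=cv2.INTER_CUBIC))
a=cv2.imread("pics/scene0.png")[155:305,145:305]; cv2.imwrite("pics/c2.png",cv2.resize(a,None,fx=4,fy=4,interpolation=cv2.INTER_CUBIC))
E
cat > h.py <<'E'
import numpy as np
from bench import ctrl
def w(n,u,v,z):
    p=ctrl.camera_params(n);f=192/np.tan(np.radians(p["vertical_fov"]/2));T=np.array(p["cam_to_world"])
    d=T[:3,:3]@[(u-p["cx"])/f,(v-p["cy"])/f,1];return T[:3,3]+d*(z-T[2,3])/d[2]
def px(n,P):
    p=ctrl.camera_params(n);f=192/np.tan(np.radians(p["vertical_fov"]/2));T=np.array(p["cam_to_world"])
    c=T[:3,:3].T@(np.array(P)-T[:3,3]);return c[:2]/c[2]*f+[p["cx"],p["cy"]]
E
```

```text
(no output)
```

View pics/c1.png

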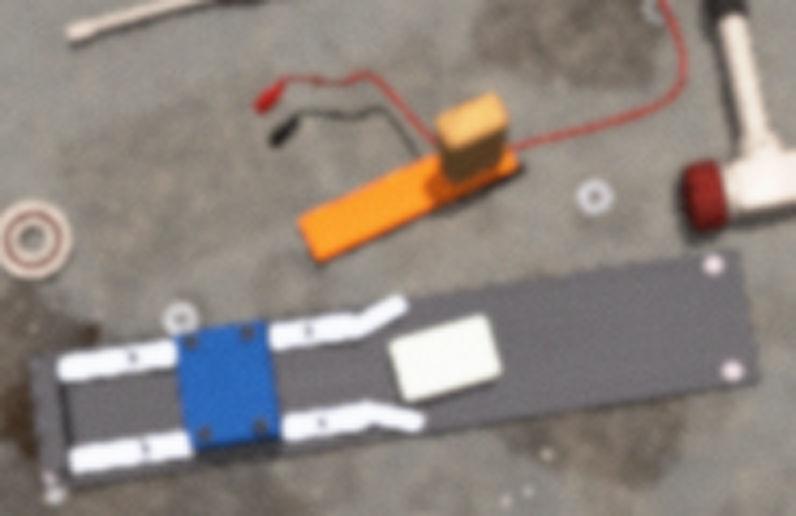

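View pics/c2.png

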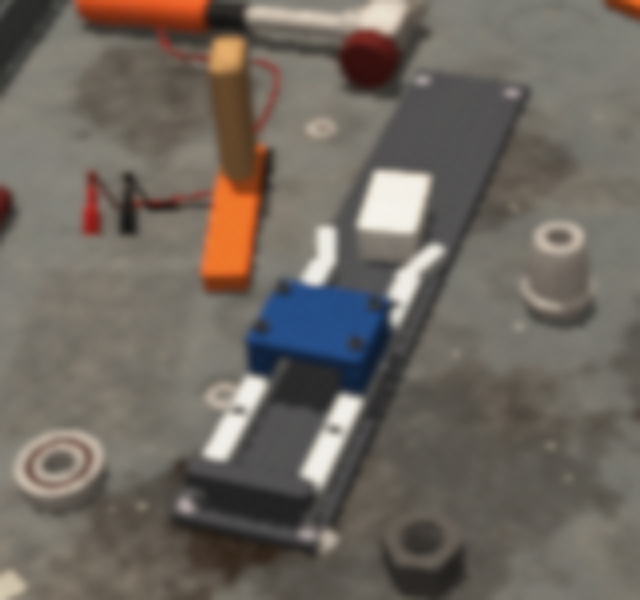

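```bash
cat > fit.py <<'E'
from h import *
from scipy.optimize import least_squares
P={n:ctrl.camera_params(n) for n in("top","scene")}
def full(n,c): return (np.array(c)+.5)/(4.3 if n=="top" else 4)-.5+([145,95] if n=="top" else [145,155])
D={"gauge":(0,{"top":[((38,-210,8),(740,252)),((-38,-210,8),(757,380)),((31,50,44),(267,320)),((-31,50,44),(280,440)),((31,100,44),(178,338)),((-31,100,44),(190,448)),((38,185,8),(33,358))],
"scene":[((38,-210,8),(413,75)),((-38,-210,8),(528,90)),((31,50,44),(278,282)),((-31,50,44),(392,300)),((31,100,44),(250,345)),((-31,100,44),(372,372))]}),
"stick":(0,{"top":[((10,18,95),(437,122)),((10,-18,95),(490,95)),((-10,-18,95),(508,128)),((-10,18,95),(452,150)),((13,100,14),(300,220)),((-13,100,14),(320,257)),((-13,-22,14),(520,160))],
"scene":[((10,18,95),(213,70)),((-10,18,95),(247,68)),((10,-18,95),(215,40)),((-10,-18,95),(243,38)),((13,100,14),(204,275)),((-13,100,14),(247,277))]}),
"block":(8,{"top":[((16,26,24),(390,348)),((16,-26,24),(487,315)),((-16,-26,24),(500,372)),((-16,26,24),(408,400))],
"scene":[((16,-26,24),(372,172)),((-16,-26,24),(432,173)),((-16,26,24),(420,240)),((16,26,24),(358,232))]})}
R={}
for k,(z0,d) in D.items():
    def tr(p,q): c,s=np.cos(p[2]),np.sin(p[2]);return [p[0]+(c*q[0]-s*q[1])/1e3,p[1]+(s*q[0]+c*q[1])/1e3,(q[2]+z0)/1e3]
    def res(p,ns=("top","scene")): return np.concatenate([px(n,tr(p,q))-full(n,c) for n in ns for q,c in d[n]])
    for ns in(("top",),("scene",),("top","scene")):
        r=least_squares(lambda p:res(p,ns),[.55,0,.1]);print(k,ns,r.x.round(4),np.degrees(r.x[2]).round(1),"rms px",np.sqrt(np.mean(r.fun**2)).round(2))
    print(r.fun.reshape(-1,2).round(1).tolist())
E
python3 fit.py
```

```text
gauge ('top',) [0.5926 0.0192 0.1657] 9.5 rms px 0.8
gauge ('scene',) [0.59   0.0251 0.1835] 10.5 rms px 0.84
gauge ('top', 'scene') [0.592  0.021  0.1723] 9.9 rms px 1.2
[[-1.0, -1.0], [0.8, 0.6], [-0.8, 0.7], [0.3, -0.4], [-1.9, -0.0], [-0.8, 1.3], [-2.0, 0.7], [1.1, -1.9], [0.5, -1.8], [1.0, -1.2], [1.0, -0.7], [-1.0, -1.0], [-1.8, -2.3]]
stick ('top',) [ 0.7097 -0.0336  0.4607] 26.4 rms px 1.02
stick ('scene',) [ 0.7074 -0.0311  0.4678] 26.8 rms px 0.75
stick ('top', 'scene') [ 0.7091 -0.0331  0.4654] 26.7 rms px 0.99
[[-1.3, -0.5], [1.2, -1.2], [1.1, -0.9], [-0.8, 1.1], [-0.7, 0.4], [-0.6, 1.5], [-0.5, 1.9], [-1.4, -0.3], [-1.0, -0.1], [-0.2, -1.3], [1.4, -1.1], [-0.6, -0.2], [0.5, -1.0]]
block ('top',) [ 0.5979 -0.0208  0.3162] 18.1 rms px 0.44
block ('scene',) [ 0.5962 -0.0172  0.3391] 19.4 rms px 0.77
block ('top', 'scene') [ 0.5975 -0.0198  0.3272] 18.7 rms px 0.79
[[-0.3, -0.4], [-1.3, 0.3], [0.0, 0.2], [-0.2, 0.6], [0.8, -0.1], [-0.5, 0.4], [-0.7, -2.1], [0.4, -1.0]]
```

```bash
cat >> h.py <<'E'
from scipy.spatial.transform import Rotation as Ro
def move(tcp,yaw_deg,o=None):
    "shift/turn in tool axes from measured pose to tcp, tool down, tool x at heading yaw"
    o=o or ctrl.get_obs();R=Ro.from_quat(np.roll(o["eef_rot"],-1))
    T=Ro.from_euler("z",yaw_deg,degrees=True)*Ro.from_euler("x",180,degrees=True)
    return R.inv().apply(np.array(tcp)-o["eef_pos"]).round(4),(R.inv()*T).as_rotvec().round(4)
E
python3 - <<'E'
exec(open("fit.py").read().split("R={}")[0])
def pr(p,z0,q): c,s=np.cos(p[2]),np.sin(p[2]);return [p[0]+(c*q[0]-s*q[1])/1e3,p[1]+(s*q[0]+c*q[1])/1e3,(q[2]+z0)/1e3]
def F(v):
    out=[]
    for i,(k,(z0,d)) in enumerate(D.items()):
        for j,n in enumerate(d):
            c0=np.array([P[n]["cx"],P[n]["cy"]]);f=192/np.tan(np.radians(P[n]["vertical_fov"]/2))
            for q,c in d[n]:
                u=px(n,pr(v[3*i:3*i+3],z0,q))-c0;u=u*(1+v[9+j]*(u@u)/f**2)+c0+v[11+2*j:13+2*j]
                out+=list(u-full(n,c))
    return np.array(out+list(v[11:]*.7))
r=least_squares(F,[.59,.02,.17,.709,-.033,.46,.5975,-.02,.32]+[0]*6)
print(r.x.round(4),np.sqrt(np.mean(r.fun**2)))
from h import move
print(move([.709,-.033,.22],116.7))
E
```

```text
Traceback (most recent call last):
  File "h.py", line 7, in px
    p=ctrl.camera_params(n);f=192/np.tan(np.radians(p["vertical_fov"]/2));T=np.array(p["cam_to_world"])
ValueError: time passes only in moves, steps and waits
```

```bash
sed -i 's/p=ctrl.camera_params(n)/p=CP[n]/; 2a CP={n:ctrl.camera_params(n) for n in("top","scene")}' h.py; sed -i 's/^P=.*/P=CP/' fit.py
python3 - <<'E'
exec(open("fit.py").read().split("R={}")[0])
def pr(p,z0,q): c,s=np.cos(p[2]),np.sin(p[2]);return [p[0]+(c*q[0]-s*q[1])/1e3,p[1]+(s*q[0]+c*q[1])/1e3,(q[2]+z0)/1e3]
def F(v):
    out=[]
    for i,(k,(z0,d)) in enumerate(D.items()):
        for j,n in enumerate(d):
            c0=np.array([P[n]["cx"],P[n]["cy"]]);f=192/np.tan(np.radians(P[n]["vertical_fov"]/2))
            for q,c in d[n]:
                u=px(n,pr(v[3*i:3*i+3],z0,q))-c0;u=u*(1+v[9+j]*(u@u)/f**2)+c0+v[11+2*j:13+2*j]
                out+=list(u-full(n,c))
    return np.array(out+list(v[11:]*.7))
r=least_squares(F,[.59,.02,.17,.709,-.033,.46,.5975,-.02,.32]+[0]*6)
print(r.x.round(4),np.sqrt(np.mean(r.fun**2)))
print(move([.709,-.033,.22],116.7))
E
```

```text
[ 0.5908  0.0224  0.1716  0.7089 -0.0323  0.4659  0.5962 -0.0194  0.3265
 -0.3563 -0.3529  0.6695 -0.9318 -0.3595  0.7451] 0.7725851352569072
(array([ 0.6844, -0.387 ,  0.0839]), array([-8.000e-04, -1.600e-03, -1.816e+00]))
```

Emit:
carry_out(
  steps=[0.03, -0.02, 0, 0, 0, -0.09, 1, 0.07, -0.04, 0, 0, 0, -0.2, 1, 0.11, -0.06, 0.01, 0, 0, -0.31, 1, 0.15, -0.085, 0.02, 0, 0, -0.42, 1, 0.19, -0.107, 0.02, 0, 0, -0.53, 1, 0.23, -0.13, 0.03, 0, 0, -0.64, 1, 0.27, -0.153, 0.03, 0, 0, -0.75, 1, 0.31, -0.175, 0.04, 0, 0, -0.86, 1, 0.35, -0.198, 0.04, 0, 0, -0.97, 1, 0.39, -0.22, 0.05, 0, 0, -1.08, 1, 0.43, -0.243, 0.05, 0, 0, -1.19, 1, 0.47, -0.266, 0.06, 0, 0, -1.3, 1, 0.51, -0.288, 0.06, 0, 0, -1.41, 1, 0.55, -0.311, 0.07, 0, 0, -1.52, 1, 0.59, -0.334, 0.07, 0, 0, -1.62, 1, 0.62, -0.352, 0.08, 0, 0, -1.71, 1, 0.65, -0.369, 0.084, 0, 0, -1.78, 1, 0.67, -0.38, 0.084, 0, 0, -1.816, 1, 0.68, -0.386, 0.084, 0, 0, -1.816, 1, 0.684, -0.387, 0.084, 0, 0, -1.816, 1],
)

```text
time_s: 2.1
eef_pos: [0.7088, -0.0327, 0.2192]
eef_rot: [-0.0, 0.525, 0.851, -0.0]
wrist_force: [-0.3, -1.4, 1.0]
opening: 1.001
grasp_force: 0.0
```

```bash
python3 - <<'E'
from h import *
import cv2
o=ctrl.get_obs();print(o["eef_pos"],o["q"]);print(move([.709,-.0325,.126],116.7))
a=ctrl.camera("scene")[:,:,::-1]
cv2.imwrite("pics/s1.png",cv2.resize(a[80:280,130:330],None,fx=3,fy=3,interpolation=cv2.INTER_CUBIC))
E
```

```text
[ 0.70877829 -0.03271896  0.21924519] [-2.12929920e-01  5.47222628e-01  1.29871696e+00  9.38192941e-06
  1.29661236e+00 -6.79221980e-01]
(array([0.    , 0.0004, 0.0932]), array([-0.0007, -0.0006,  0.0003]))
```

View pics/s1.png

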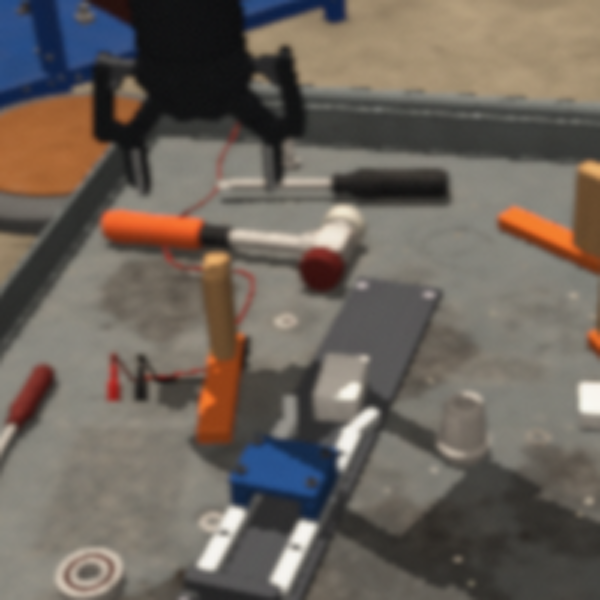

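The open fingers straddle the handle, at about x 140–275 with the handle at 216. I'll descend and grip.

Emit:
carry_out(
  steps=[0, 0, 0.02, 0, 0, 0, 1, 0, 0, 0.045, 0, 0, 0, 1, 0, 0, 0.065, 0, 0, 0, 1, 0, 0, 0.08, 0, 0, 0, 1, 0, 0, 0.09, 0, 0, 0, 1, 0, 0, 0.093, 0, 0, 0, 1, 0, 0, 0.093, 0, 0, 0, 0.5, 0, 0, 0.093, 0, 0, 0, 0.3, 0, 0, 0.093, 0, 0, 0, 0, 0, 0, 0.093, 0, 0, 0, 0, 0, 0, 0.093, 0, 0, 0, 0, 0, 0, 0.093, 0, 0, 0, 0, 0, 0, 0.093, 0, 0, 0, 0, 0, 0, 0.093, 0, 0, 0, 0],
)

```text
time_s: 3.55
eef_pos: [0.7089, -0.0336, 0.1275]
eef_rot: [0.0, 0.525, 0.851, 0.0]
wrist_force: [0.2, 0.3, 5.2]
opening: 0.229
grasp_force: 61.4
```

```bash
cat >> h.py <<'E'
G=np.array([.5908,.0224]);GY=9.83
def lane(y,z,x=0):
    a=np.radians(GY);return [G[0]+x*np.cos(a)-y*np.sin(a),G[1]+x*np.sin(a)+y*np.cos(a),z]
E
python3 - <<'E'
from h import *
print(lane(-.185,.2),move(lane(-.185,.2),90+GY),move(lane(-.185,.137),90+GY))
E
```

```text
[np.float64(0.6223842053232294), np.float64(-0.15988394875605502), 0.2] (array([-0.0739, -0.134 , -0.0725]), array([0.0008, 0.0004, 0.2945])) (array([-0.0739, -0.134 , -0.0095]), array([0.0008, 0.0004, 0.2945]))
```

Emit:
carry_out(
  steps=[0, 0, -0.02, 0, 0, 0, 0, 0, 0, -0.045, 0, 0, 0, 0, 0, 0, -0.065, 0, 0, 0, 0, 0, 0, -0.0725, 0, 0, 0, 0, -0.01, -0.018, -0.0725, 0, 0, 0.04, 0, -0.021, -0.038, -0.0725, 0, 0, 0.085, 0, -0.033, -0.06, -0.0725, 0, 0, 0.13, 0, -0.045, -0.081, -0.0725, 0, 0, 0.18, 0, -0.056, -0.102, -0.0725, 0, 0, 0.225, 0, -0.065, -0.118, -0.0725, 0, 0, 0.26, 0, -0.071, -0.129, -0.0725, 0, 0, 0.285, 0, -0.074, -0.134, -0.0725, 0, 0, 0.2945, 0, -0.074, -0.134, -0.06, 0, 0, 0.2945, 0, -0.074, -0.134, -0.045, 0, 0, 0.2945, 0, -0.074, -0.134, -0.03, 0, 0, 0.2945, 0, -0.074, -0.134, -0.025, 0, 0, 0.2945, 0, -0.074, -0.134, -0.025, 0, 0, 0.2945, 0],
)

```text
time_s: 5.25
eef_pos: [0.6213, -0.159, 0.1496]
eef_rot: [-0.002, 0.644, 0.765, -0.0]
wrist_force: [-0.3, 0.2, -0.5]
opening: 0.223
grasp_force: 60.6
```

```bash
python3 - <<'E'
from h import *
import cv2
o=ctrl.get_obs();print(o["eef_pos"],o["wrist_force"]);print(move(lane(-.185,.137),90+GY))
for n in("top","scene"):cv2.imwrite(f"pics/{n}2.png",ctrl.camera(n)[:,:,::-1])
a=cv2.imread("pics/top2.png")[120:240,160:330];b=cv2.imread("pics/scene2.png")[120:240,170:290]
cv2.imwrite("pics/two2.png",np.vstack([cv2.resize(np.hstack([a,b]),(783,324),interpolation=cv2.INTER_CUBIC)]))
E
```

```text
[ 0.62133116 -0.15902217  0.1496281 ] [-0.32180493  0.19565833 -0.49181777]
(array([-0.0011,  0.0009,  0.0126]), array([-0.003 , -0.0021,  0.0007]))
```

View pics/two2.png

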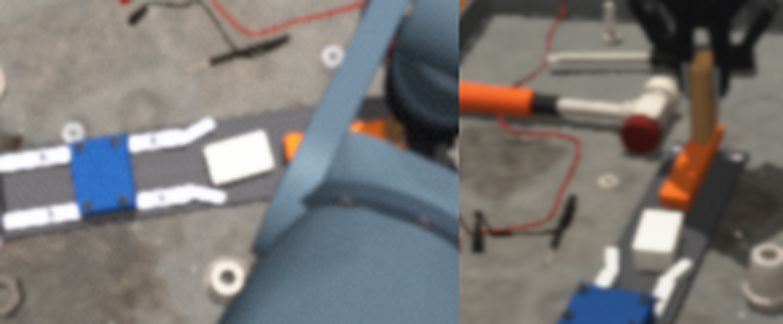

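The tip is about 17 mm behind the block and roughly on the lane line. I'll check the lateral offset numerically, using white rail pixels and orange tip pixels.

```bash
cat > m.py <<'E'
from h import *
import cv2
def und(n,uv,k=-.35):
    p=CP[n];f=192/np.tan(np.radians(p["vertical_fov"]/2));K=np.array([[f,0,p["cx"]],[0,f,p["cy"]],[0,0,1.]])
    return cv2.undistortPoints(np.array(uv,float).reshape(-1,1,2),K,np.array([k,0,0,0.]),P=K)[:,0]
def wu(n,uv,z): return np.array([w(n,*q,z) for q in und(n,uv)])
def toG(P):
    a=np.radians(GY);d=P[:,:2]-G;return np.c_[d[:,0]*np.cos(a)+d[:,1]*np.sin(a),-d[:,0]*np.sin(a)+d[:,1]*np.cos(a)]*1e3
E
python3 - <<'E'
from m import *
for n in("top","scene"):
    im=cv2.cvtColor(cv2.imread(f"pics/{n}2.png"),cv2.COLOR_BGR2HSV)
    hh,s,v=cv2.split(im)
    m=((s<40)&(v>170)).astype(np.uint8)
    N,L,st,_=cv2.connectedComponentsWithStats(m)
    for i in range(1,N):
        if st[i,4]<25: continue
        ys,xs=np.nonzero(L==i);g=toG(wu(n,np.c_[xs,ys],.02))
        if abs(g[:,0]).max()<45 and g[:,1].min()>-90 and g[:,1].max()<200:
            c=np.polyfit(g[:,1],g[:,0],1);print(n,"white",st[i],"x",g[:,0].mean().round(1),g[:,0].min().round(1),g[:,0].max().round(1),"y",g[:,1].min().round(1),g[:,1].max().round(1),"slope deg",np.degrees(c[0]).round(2))
    o=((hh<20)&(s>170)&(v>120)).astype(np.uint8);ys,xs=np.nonzero(o)
    g=toG(wu(n,np.c_[xs,ys],.036));k=(abs(g[:,0])<40)&(g[:,1]>-200)&(g[:,1]<-50);g=g[k]
    t=g[g[:,1]>g[:,1].max()-10];print(n,"tip y",g[:,1].max(),"x range",t[:,0].min(),t[:,0].max(),"mean",t[:,0].mean())
E
```

```text
top white [235 168  27  20 372] x 2.6 -17.2 22.9 y -72.5 -13.9 slope deg -4.09
top white [211 188  33  10 207] x -22.9 -34.9 -13.6 y -26.8 48.4 slope deg 4.41
top white [161 195  29  10 186] x -21.0 -28.8 -12.9 y 100.5 168.2 slope deg 0.79
top tip y -83.81860667628564 x range -4.988802082476005 10.690814360303065 mean 4.1590231280923895
scene white [234 198  18  16 230] x 5.1 -14.3 25.1 y -85.3 -27.2 slope deg -5.32
scene white [220 211   9  15  82] x 29.4 21.0 39.3 y -25.4 23.5 slope deg -8.96
scene white [242 216  14  20  97] x -24.1 -33.3 -15.7 y -24.4 41.4 slope deg 3.13
scene white [220 254  15  22 142] x -21.9 -28.4 -15.0 y 101.6 161.2 slope deg 0.37
scene tip y -77.7570139436095 x range -14.613400999992171 9.075115288459507 mean -2.4944449069503922
```

```bash
python3 - <<'E'
from m import *
for n in("top","scene"):
  for t in("0","2"):
    im=cv2.cvtColor(cv2.imread(f"pics/{n}{t}.png"),cv2.COLOR_BGR2GRAY).astype(np.float32)
    # profile across lane at z=.02 via forward model
    f=192/np.tan(np.radians(CP[n]["vertical_fov"]/2));c0=np.array([CP[n]["cx"],CP[n]["cy"]])
    def val(x,y,z=.02):
        u=px(n,lane(y/1e3,z,x/1e3))-c0;u=u*(1-.35*(u@u)/f**2)+c0
        return cv2.getRectSubPix(im,(1,1),tuple(map(float,u)))[0,0]
    xs=np.arange(-44,45,1.)
    for ys in(range(12,44,3),range(108,160,4)):
        p=np.mean([[val(x,y) for x in xs] for y in ys],0)
        out=[]
        for sg in(-1,1):
            k=(xs*sg>8)&(xs*sg<40);q=p[k];X=xs[k];th=(q.max()+np.median(p[abs(xs)<8]))/2;b=X[q>th];out+=[b.min(),b.max()]
        print(n,t,ys[0],"rails",out,"mid",np.mean(out))
E
```

```text
top 0 12 rails [np.float64(-28.0), np.float64(-15.0), np.float64(22.0), np.float64(35.0)] mid 3.5
top 0 108 rails [np.float64(-27.0), np.float64(-14.0), np.float64(23.0), np.float64(37.0)] mid 4.75
top 2 12 rails [np.float64(-28.0), np.float64(-15.0), np.float64(22.0), np.float64(35.0)] mid 3.5
top 2 108 rails [np.float64(-28.0), np.float64(-14.0), np.float64(23.0), np.float64(37.0)] mid 4.5
scene 0 12 rails [np.float64(-29.0), np.float64(-20.0), np.float64(21.0), np.float64(34.0)] mid 1.5
scene 0 108 rails [np.float64(-28.0), np.float64(-15.0), np.float64(22.0), np.float64(36.0)] mid 3.75
scene 2 12 rails [np.float64(-29.0), np.float64(-20.0), np.float64(21.0), np.float64(34.0)] mid 1.5
scene 2 108 rails [np.float64(-28.0), np.float64(-15.0), np.float64(22.0), np.float64(37.0)] mid 4.0
```

```bash
sed -i 's/^G=.*/G=np.array([.5947,.0231]);GY=9.2/' h.py; python3 - <<'E'
from h import *
for y in(-.185,-.1,0,.013): print(y,move(lane(y,.137),90+GY))
E
```

```text
-0.185 (array([-0.0001,  0.0019,  0.0148]), array([-0.0001, -0.0001,  0.0114]))
-0.1 (array([0.0849, 0.0029, 0.0148]), array([-0.0001, -0.0001,  0.0114]))
0 (array([0.1849, 0.004 , 0.0148]), array([-0.0001, -0.0001,  0.0114]))
0.013 (array([0.1979, 0.0042, 0.0148]), array([-0.0001, -0.0001,  0.0114]))
```

Emit:
carry_out(
  steps=[0, 0.002, 0.006, 0, 0, 0.011, 0, 0, 0.002, 0.011, 0, 0, 0.011, 0, 0, 0.002, 0.0145, 0, 0, 0.011, 0, 0, 0.002, 0.0145, 0, 0, 0.011, 0, 0.004, 0.002, 0.0145, 0, 0, 0.011, 0, 0.01, 0.002, 0.0145, 0, 0, 0.011, 0, 0.016, 0.002, 0.0145, 0, 0, 0.011, 0, 0.022, 0.002, 0.0145, 0, 0, 0.011, 0, 0.028, 0.0025, 0.0145, 0, 0, 0.011, 0, 0.034, 0.0025, 0.0145, 0, 0, 0.011, 0, 0.04, 0.0025, 0.0145, 0, 0, 0.011, 0, 0.046, 0.0025, 0.0145, 0, 0, 0.011, 0, 0.052, 0.0025, 0.0145, 0, 0, 0.011, 0, 0.058, 0.0025, 0.0145, 0, 0, 0.011, 0, 0.064, 0.0025, 0.0145, 0, 0, 0.011, 0, 0.07, 0.003, 0.0145, 0, 0, 0.011, 0, 0.076, 0.003, 0.0145, 0, 0, 0.011, 0, 0.082, 0.003, 0.0145, 0, 0, 0.011, 0, 0.085, 0.003, 0.0145, 0, 0, 0.011, 0],
)

```text
time_s: 7.25
eef_pos: [0.6104, -0.0749, 0.1373]
eef_rot: [-0.0, 0.648, 0.762, 0.0]
wrist_force: [0.7, -0.7, -0.4]
opening: 0.224
grasp_force: 60.8
```

```bash
python3 - <<'E'
from h import *
import cv2
o=ctrl.get_obs();print(o["eef_pos"],o["wrist_force"],o["torque"])
for y in(-.1,0,.013): print(y,move(lane(y,.137),90+GY))
for n in("top","scene"):cv2.imwrite(f"pics/{n}3.png",ctrl.camera(n)[:,:,::-1])
a=cv2.imread("pics/top3.png")[130:230,150:290];b=cv2.imread("pics/scene3.png")[160:290,170:290]
cv2.imwrite("pics/two3.png",np.hstack([cv2.resize(a,(448,320),interpolation=cv2.INTER_CUBIC),cv2.resize(b,(295,320),interpolation=cv2.INTER_CUBIC)]))
E
```

```text
[ 0.6104458  -0.0748983   0.13731986] [ 0.72907893 -0.70693957 -0.38576339] [-0.25260242  0.05501312  0.04634135]
-0.1 (array([-0.0007,  0.0001,  0.0003]), array([-0.0001, -0.0003,  0.0003]))
0 (array([0.0993, 0.0002, 0.0004]), array([-0.0001, -0.0003,  0.0003]))
0.013 (array([0.1123, 0.0002, 0.0004]), array([-0.0001, -0.0003,  0.0003]))
```

View pics/two3.png

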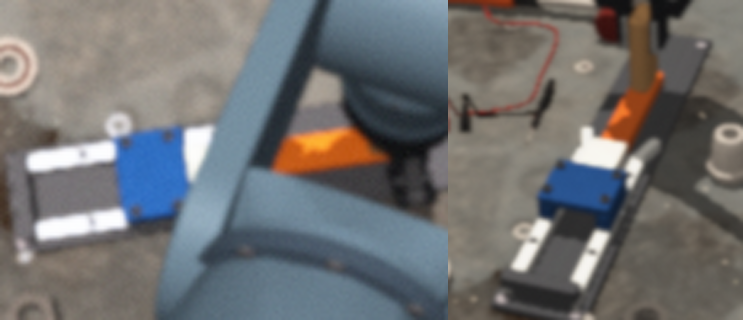

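The block is in the lane and entering under the bridge, with the bar straight behind it and forces low. I'll carry on.

Emit:
carry_out(
  steps=[0.006, 0, 0, 0, 0, 0, 0, 0.012, 0, 0, 0, 0, 0, 0, 0.018, 0, 0, 0, 0, 0, 0, 0.024, 0, 0, 0, 0, 0, 0, 0.03, 0, 0, 0, 0, 0, 0, 0.036, 0, 0, 0, 0, 0, 0, 0.042, 0, 0, 0, 0, 0, 0, 0.048, 0, 0, 0, 0, 0, 0, 0.054, 0, 0, 0, 0, 0, 0, 0.06, 0, 0, 0, 0, 0, 0, 0.066, 0, 0, 0, 0, 0, 0, 0.072, 0, 0, 0, 0, 0, 0, 0.078, 0, 0, 0, 0, 0, 0, 0.084, 0, 0, 0, 0, 0, 0, 0.09, 0, 0, 0, 0, 0, 0, 0.095, 0, 0, 0, 0, 0, 0, 0.098, 0, 0, 0, 0, 0, 0, 0.1, 0, 0, 0, 0, 0, 0],
)

```text
time_s: 9.15
eef_pos: [0.5946, 0.0233, 0.1374]
eef_rot: [0.0, 0.648, 0.762, 0.0]
wrist_force: [0.1, -1.6, -0.9]
opening: 0.226
grasp_force: 60.7
```

Now feel for the stop in 1–2 mm steps.

Emit:
carry_out(
  steps=[0.002, 0, 0, 0, 0, 0, 0, 0.004, 0, 0, 0, 0, 0, 0, 0.006, 0, 0, 0, 0, 0, 0, 0.008, 0, 0, 0, 0, 0, 0, 0.009, 0, 0, 0, 0, 0, 0, 0.009, 0, 0, 0, 0, 0, 0],
)

```text
time_s: 9.75
eef_pos: [0.5931, 0.0321, 0.1374]
eef_rot: [-0.0, 0.648, 0.762, 0.0]
wrist_force: [1.4, -0.6, -1.1]
opening: 0.227
grasp_force: 60.7
```

Emit:
carry_out(
  steps=[0.001, 0, 0, 0, 0, 0, 0, 0.002, 0, 0, 0, 0, 0, 0, 0.003, 0, 0, 0, 0, 0, 0, 0.003, 0, 0, 0, 0, 0, 0],
)

```text
time_s: 10.15
eef_pos: [0.5931, 0.0341, 0.1378]
eef_rot: [0.001, 0.648, 0.762, -0.0]
wrist_force: [0.4, -5.5, -0.3]
opening: 0.228
grasp_force: 60.7
```

Emit:
carry_out(
  steps=[0.001, 0, 0, 0, 0, 0, 0, 0.002, 0, 0, 0, 0, 0, 0, 0.002, 0, 0, 0, 0, 0, 0],
)

```text
time_s: 10.45
eef_pos: [0.5933, 0.0346, 0.1383]
eef_rot: [0.002, 0.648, 0.762, -0.001]
wrist_force: [-0.1, -9.4, 1.0]
opening: 0.221
grasp_force: 61.1
```

Emit:
carry_out(
  steps=[0.002, 0, 0, 0, 0, 0, 0, 0.003, 0, 0, 0, 0, 0, 0, 0.003, 0, 0, 0, 0, 0, 0],
)

```text
time_s: 10.75
eef_pos: [0.5938, 0.036, 0.1394]
eef_rot: [0.004, 0.648, 0.762, -0.001]
wrist_force: [1.0, -17.2, 5.2]
opening: 0.226
grasp_force: 61.7
```

```bash
python3 - <<'E'
from h import *
import cv2
b=ctrl.camera("scene")[:,:,::-1]; a=ctrl.camera("top")[:,:,::-1]
cv2.imwrite("pics/s4.png",np.hstack([cv2.resize(b[190:300,170:270],(400,440),interpolation=cv2.INTER_CUBIC),cv2.resize(a[150:225,145:213],(399,440),interpolation=cv2.INTER_CUBIC)]))
E
```

```text
(no output)
```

View pics/s4.png

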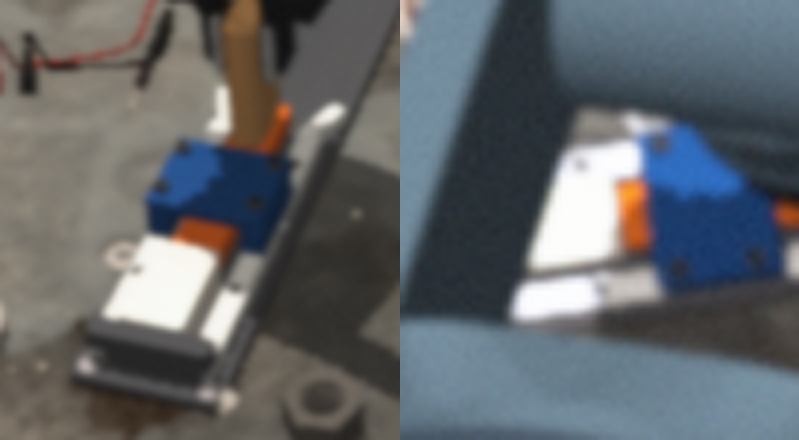

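The block is home against the stop, and the bar protrudes about 13 mm past the bridge, as expected. Now I'll draw the stick out.

```bash
python3 - <<'E'
from h import *
for y in(.01,-.13): print(y,move(lane(y,.1375),90+GY))
E
```

```text
0.01 (array([-0.0028, -0.0012,  0.0019]), array([0.0034, 0.0074, 0.0002]))
-0.13 (array([-0.1428, -0.0013,  0.003 ]), array([0.0034, 0.0074, 0.0002]))
```

Emit:
carry_out(
  steps=[-0.003, 0, 0, 0, 0, 0, 0, -0.007, 0, 0, 0, 0, 0, 0, -0.012, 0, 0, 0, 0, 0, 0, -0.02, 0, 0, 0, 0, 0, 0, -0.03, 0, 0, 0, 0, 0, 0, -0.04, 0, 0, 0, 0, 0, 0, -0.05, 0, 0, 0, 0, 0, 0, -0.06, 0, 0, 0, 0, 0, 0, -0.07, 0, 0, 0, 0, 0, 0, -0.08, 0, 0, 0, 0, 0, 0, -0.09, 0, 0, 0, 0, 0, 0, -0.1, 0, 0, 0, 0, 0, 0, -0.11, 0, 0, 0, 0, 0, 0, -0.12, 0, 0, 0, 0, 0, 0, -0.13, 0, 0, 0, 0, 0, 0, -0.14, 0, 0, 0, 0, 0, 0, -0.147, 0, 0, 0, 0, 0, 0, -0.147, 0, -0.02, 0, 0, 0, 0, -0.147, 0, -0.045, 0, 0, 0, 0, -0.147, 0, -0.06, 0, 0, 0, 0],
)

```text
time_s: 12.85
eef_pos: [0.616, -0.1058, 0.1992]
eef_rot: [0.001, 0.648, 0.761, 0.0]
wrist_force: [0.6, -0.4, -0.7]
opening: 0.223
grasp_force: 60.9
```

```bash
python3 - <<'E'
from h import *
import cv2
o=ctrl.get_obs();print(o["eef_pos"],o["wrist_force"]);print(move([.709,-.033,.2],116.7),move([.709,-.033,.1275],116.7))
cv2.imwrite("pics/scene5.png",ctrl.camera("scene")[:,:,::-1])
b=cv2.imread("pics/scene5.png");cv2.imwrite("pics/s5.png",cv2.resize(b[110:300,170:330],(640,600),interpolation=cv2.INTER_CUBIC)[:, :640])
E
```

```text
[ 0.61603598 -0.10581793  0.19921409] [ 0.55019244 -0.35648085 -0.7382402 ]
(array([ 0.057 ,  0.1034, -0.0007]), array([ 0.0016,  0.0012, -0.3056])) (array([0.0571, 0.1033, 0.0718]), array([ 0.0016,  0.0012, -0.3056]))
```

View pics/s5.png

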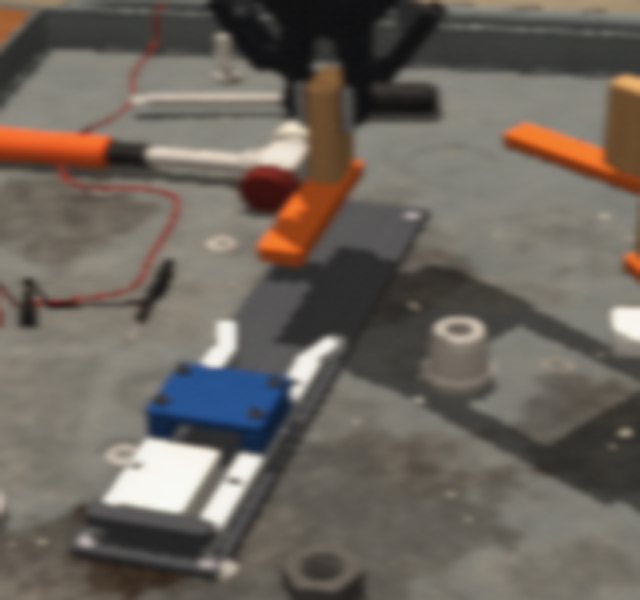

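The block stays home and the stick is free. I'll return it to its starting place.

Emit:
carry_out(
  steps=[0.006, 0.01, 0, 0, 0, -0.03, 0, 0.015, 0.027, 0, 0, 0, -0.08, 0, 0.024, 0.044, 0, 0, 0, -0.13, 0, 0.034, 0.061, 0, 0, 0, -0.18, 0, 0.043, 0.078, 0, 0, 0, -0.23, 0, 0.05, 0.091, 0, 0, 0, -0.27, 0, 0.055, 0.1, 0, 0, 0, -0.295, 0, 0.057, 0.1035, 0, 0, 0, -0.3056, 0, 0.057, 0.1035, 0, 0, 0, -0.3056, 0, 0.057, 0.1035, 0.015, 0, 0, -0.3056, 0, 0.057, 0.1035, 0.03, 0, 0, -0.3056, 0, 0.057, 0.1035, 0.045, 0, 0, -0.3056, 0, 0.057, 0.1035, 0.057, 0, 0, -0.3056, 0, 0.057, 0.1035, 0.064, 0, 0, -0.3056, 0, 0.057, 0.1035, 0.067, 0, 0, -0.3056, 0, 0.057, 0.1035, 0.069, 0, 0, -0.3056, 0, 0.057, 0.1035, 0.07, 0, 0, -0.3056, 0, 0.057, 0.1035, 0.07, 0, 0, -0.3056, 0],
)

```text
time_s: 14.7
eef_pos: [0.7087, -0.0325, 0.1282]
eef_rot: [0.0, 0.525, 0.851, 0.0]
wrist_force: [-1.2, -0.6, -1.0]
opening: 0.222
grasp_force: 61.1
```

Emit:
carry_out(
  steps=[0, 0, 0.001, 0, 0, 0, 0, 0, 0, 0.0015, 0, 0, 0, 0, 0, 0, 0.0015, 0, 0, 0, 0],
)

```text
time_s: 15.0
eef_pos: [0.709, -0.0328, 0.1277]
eef_rot: [0.001, 0.525, 0.851, 0.0]
wrist_force: [-2.1, -0.9, 7.0]
opening: 0.226
grasp_force: 62.0
```

Emit:
carry_out(
  steps=[0, 0, 0, 0, 0, 0, 0.3, 0, 0, 0, 0, 0, 0, 0.4, 0, 0, 0, 0, 0, 0, 0.6, 0, 0, 0, 0, 0, 0, 0.8, 0, 0, 0, 0, 0, 0, 0.9, 0, 0, 0, 0, 0, 0, 0.9, 0, 0, -0.015, 0, 0, 0, 0.9, 0, 0, -0.04, 0, 0, 0, 0.9, 0, 0, -0.075, 0, 0, 0, 0.9, 0, 0, -0.11, 0, 0, 0, 0.9, 0, 0, -0.13, 0, 0, 0, 0.9, -0.03, 0, -0.14, 0, 0, 0, 0.9, -0.07, 0, -0.15, 0, 0, 0, 0.9, -0.11, 0, -0.15, 0, 0, 0, 0.9, -0.14, 0, -0.15, 0, 0, 0, 0.9, -0.15, 0, -0.15, 0, 0, 0, 0.9, -0.15, 0, -0.15, 0, 0, 0, 0.9],
)

```text
time_s: 16.7
eef_pos: [0.7759, -0.1681, 0.2762]
eef_rot: [0.0, 0.526, 0.851, 0.0]
wrist_force: [-0.2, 0.5, 0.2]
opening: 0.899
grasp_force: 0.0
```

```bash
python3 - <<'E'
from h import *
import cv2
b=ctrl.camera("scene")[:,:,::-1];cv2.imwrite("pics/s6.png",cv2.resize(b[130:300,140:330],(670,600),interpolation=cv2.INTER_CUBIC))
E
```

```text
(no output)
```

View pics/s6.png

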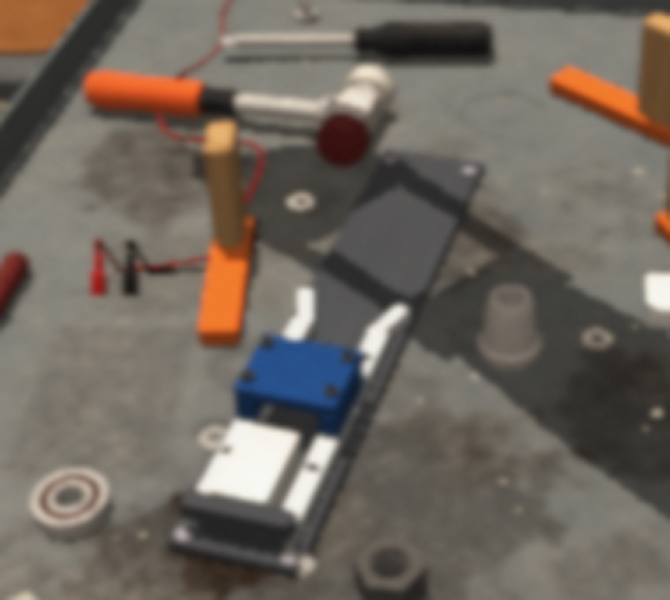

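The stick stands back in its place, the block is home at the stop, and the bystanders are untouched.

```bash
python3 -c "from bench import ctrl; print(ctrl.hand_in())"
```

```text
the job is handed in; nothing more can be done
None
```

I handed the job in at about 17 s: the block is pushed under the bridge and home against the end stop (felt as about 17 N on the push and seen in the camera), the stick is back on its sole where it stood, and the collet, bearing and nut were left alone.

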